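# Roll a bottle up the sloped gutter to its stop and bar its way back

## Robot

A 6-joint arm with a two-finger parallel gripper is mounted at the origin on the work surface; the furniture and walls round the work are solid. World frame = base frame: x ahead of the robot, y to its left, z up, the work surface at z = 0. Lengths are in m, angles in degrees, forces in N, time in s.
With the tool pointing down it reaches from about 0.25 to 0.725 m from the base axis. Payload 9.7 kg.
Tool frame: the origin (TCP) lies midway between the tips of the shut fingers; the grasp point (between the pads) lies 19 mm behind it (bot.pinch_z is the distance from the TCP to the grasp point, in m); z points along the fingers, y is the direction in which the jaws open and shut (so a half turn about z gives the same grasp; the last joint's range is limited). The gripper opens to 85 mm and grips with 20 to 120 N. Pads are 22 mm wide; open, the fingers measure 114 mm over their backs; the gripper's body (76 mm by 85 mm) begins 54 mm behind the grasp point. The pads swing forward as they close: fully open they stand 13 mm farther back than shut.
Start: joints at [69.614, 4.979, 10.078, 95.1, 0, 90], TCP at [0.192, 0.516, 0.231] pointing down, gripper open.
Joint ranges: [-179.16, 179.16], [-48.56, 103.87], [-65.8, 70.77], [-126.05, 130.52], [-82.76, 87.17], [-180, 180]. Speed limits (degrees/s): [127.2, 127.2, 147.25, 180, 180, 180].

## Interface

Orientations are given as [roll, pitch, yaw] about the fixed x, y, z axes, in that order (R = Rz(yaw) Ry(pitch) Rx(roll)).
In Python, from workcell import bot, imaging gives the robot as it stands.
- The arm moves only by the tool servo_tool, never from a script. Its argument "moves" is a list that holds one entry, the list of rows, each a list of 7 numbers: the turn, a rotation vector about the tool's x, y, z in rad, then the shift along the tool's x, y, z in cm, then the finger opening in cm, from 0 to 8.54. A call has 1 to 12 rows; each row shifts and turns the pose as measured when the row begins, along the tool's axes as they then stand; what a row does not reach is not made up. A row lasts 1/12 s, in which the tool goes at most 41.7 mm and 7.16 degrees, less where a joint would pass 70% of its speed; a pose out of reach is approached as far as the arm can. A call is refused whole if a number of a shift passes 4.17 or a number of a turn 0.125, either way. A call with a gripper value outside its range is refused whole. The fingers move at their own pace and stop on an object; "force" is the grip in N (left out, the last holds). Time passes only in rows, so rows that do not move let the fingers close. It gives the time, the measured TCP pose, the force and the opening at its end, in the units of the state.
- bot.get_obs(): the state, without advancing time (a new reading comes with each control period).
- imaging.camera(name): name is "scene" or "top" or "wrist"; returns the picture (384x512x3 uint8, blue, green, red); there is no depth.
- imaging.calibration(name): a dict with "fx", "fy", "cx", "cy" (pixels), "camera_from_world" (4x4, takes a point from world to camera coordinates). Camera axes: x right, y down, z forward; pixel columns grow to the right and rows downward; lengths in m; the calibration is good to about 2 mm. A picture is of the moment at which its call begins: read the wrist's pose just before it. calibration takes no time and is no camera call; for the wrist camera it gives the pose at the moment of the call.
- bot.job_done(): hands the job in, once; it reports no verdict.
The state is a dict: "time": time; "q": joint angles; "qd": joint speeds; "joint_efforts": joint torques, N m; "ee_pos": TCP position; "tcp_rot": TCP orientation; "wrist_force": force on the tool from outside, world axes, zero at the start; "torque": the same for the moment, N m; "opening": finger opening in m.
Only numpy, scipy, OpenCV 4.12 (cv2) and the standard library are available. Lean on these libraries where they do the work, as an engineer would, in place of code of your own. Each camera call takes 0.05 s, during which the arm holds its last target.

## Task

Using only your fingertips, roll the green-capped bottle lying in the sloped gutter up to the black stop at the high end, so that it drops into the shallow pocket there. Then push the red arm beside the gutter round behind the bottle as far as it goes, so that the bottle cannot roll back. Nothing is to be picked up: the bottle stays down in the gutter all the way, and everything else on the bench stays where it is.

Things in the scene. Friction and masses are not known exactly. Their poses are not given: they have to be found in the camera images.
- bottle_mid (a point): Centre (on the axis, half-way along) of the bottle to be rolled: a cylinder with a green cap, 35 mm in diameter all along, 68 mm long, about 0.12 kg, lying on its side across the gutter against the low lip. Its z axis is the bottle's long axis (towards the cap); the others turn as it rolls.
- gutter: Fixed aluminium gutter, 86 mm wide, on a grey stand. Origin under its middle, on the bench; x points level, uphill; y left seen looking uphill. Floor rises 7 degrees, 45 mm above the bench over the origin, from x = -100 to a pocket at x = +58 mm; 76 mm wide between walls only 10 mm high. Low lip: 8 mm high, 5 mm thick. Fingertips 13 to 17 mm above the floor clear walls and lip and push the bottle.
- seat (a point): Centre of the bottle once home. x uphill along the 7 degree floor, y across, z square off the floor. It lies in a pocket sunk 4.5 mm into the floor, whose edge is 11.7 mm before the seat; the main floor's plane is at z = -13 mm here. The black stop's face is 19 mm past the seat (1.5 mm play), 26.5 mm above the main floor. Let go short of the pocket, the bottle rolls back down.
- pivot (a point): On the pivot of the red arm, half-way up the arm: 25.5 mm downhill of the seat, 50 mm to the right (-y) of the gutter's middle line. Axes as the seat's; z is the hinge line. This point is 20 mm above the main floor's plane; the arm swings 12 to 28 mm above it, over the side wall. Its bracket on the gutter reaches 61 mm from the middle line.
- retainer_tip (a point): Centre of the rounded end of the red retaining arm, a straight plastic bar 10 mm thick and 16 mm high, 65 mm from the pivot to this point.
- retainer (a joint): Angle of the red arm, rad, clockwise from above about the pivot's z. 0: points straight downhill beside the gutter, outside the wall; negative: further out from the gutter (starts at -0.45 to -0.05). 1.57, its end stop: straight across the gutter, close behind the seated bottle. Light friction (about 0.5 N at the tip); stays where left.
- white_bottle: Bystander: upright bottle with a white cap, 33 mm across, 62 mm high; origin under its middle.
- blue_bottle: Bystander: upright bottle with a blue cap, 33 mm across, 62 mm high; origin under its middle.
- red_bottle: Bystander: upright bottle with a red cap, 42 mm across, 95 mm high; origin under its middle.
- dish: Bystander: round petri dish, 56 mm across, 12 mm high; origin under its middle.
- timer: Bystander: white bench timer lying face up, 62 x 68 x 19 mm; origin under its middle.
- bottle: The same green-capped bottle; origin on its axis at the centre of its underside, 34 mm from its middle, z along its axis towards the cap.
There are look-alikes about, which are no part of the job. Leave any yellow look-alike of the bottle alone.

How it is judged:
By the outcome, as a careful person would: the job done as asked, in the order asked, and still so for the second after the job is handed in, with the robot touching nothing.
It also fails if it takes over 45 s, if anything falls off the work surface, if the arm or the gripper's body presses on something with over 40 N, if the wrist force passes 120 N, or if a joint passes its speed limit or range.

## Working session

There is one attempt and no reset: what is moved stays moved. The work goes in short steps, Python scripts to look and compute and a tool call to move; the robot and the scene stay as the last step left them, time stands still between calls to the robot, and variables do not carry over. Pictures are saved under pics/ and viewed, and the job is handed in when it is done.

Besides the shell and the picture viewer there is one more tool, called after "Emit:" by a JSON object that holds its "fn" and its "kwargs", one argument or row to a line. servo_tool: Moves the arm, as the interface text tells. Its arguments: {"type":"object","properties":{"moves":{"type":"array","items":{"type":"array","items":{"type":"array","items":{"type":"number"}}}},"force":{"type":"number"}},"required":["moves"]}

```bash
mkdir -p pics; ls; python3 - <<'E'
from workcell import bot, imaging
import cv2, numpy as np
o=bot.get_obs(); print(o)
for n in ("scene","top","wrist"):
    im=imaging.camera(n); cv2.imwrite(f"pics/{n}0.png",im)
    c=imaging.calibration(n); print(n,c['fx'],c['cx'],c['cy'],np.round(c['camera_from_world'],4).tolist())
E
```

```text
pics
{'time': 0.0, 'q': array([6.96169980e+01, 5.01022455e+00, 1.00360844e+01, 9.50999548e+01,
       2.31650063e-04, 9.00020073e+01]), 'qd': array([-0.0856113 , -0.06147525,  0.05527929,  0.0786061 , -0.01060824,
        0.04959813]), 'joint_efforts': array([ 1.57101225e-03, -5.20383596e+01,  4.64810264e+01,  1.60456676e-02,
        4.47708396e-05, -6.92441517e-07]), 'ee_pos': array([0.19148274, 0.51535278, 0.23060607]), 'tcp_rot': array([-1.79925905e+02, -2.29054044e-04,  1.59614990e+02]), 'wrist_force': array([-0.31823763,  0.41113562, -0.03438235]), 'torque': array([0.0166519 , 0.05944255, 0.00552184]), 'opening': 0.08528929847286897}
scene 353.4314658125439 255.13647385144318 192.94683401321413 [[0.8507, -0.5255, 0.0132, -0.4467], [-0.2569, -0.4375, -0.8617, 0.2805], [0.4586, 0.7297, -0.5072, 0.5785], [0.0, 0.0, 0.0, 1.0]]
top 414.20482739653835 253.23172437934477 191.71095636211416 [[-0.0294, -0.9996, 0.0001, 0.1208], [-0.9906, 0.0291, -0.1337, 0.5898], [0.1337, -0.004, -0.991, 1.0447], [0.0, 0.0, 0.0, 1.0]]
wrist 333.37275696268904 257.4456530749809 188.62243734361545 [[0.3481, 0.9375, -0.0003, -0.5498], [0.9008, -0.3344, 0.2772, -0.0367], [0.2597, -0.0967, -0.9608, 0.3772], [0.0, 0.0, 0.0, 1.0]]
```

View pics/scene0.png

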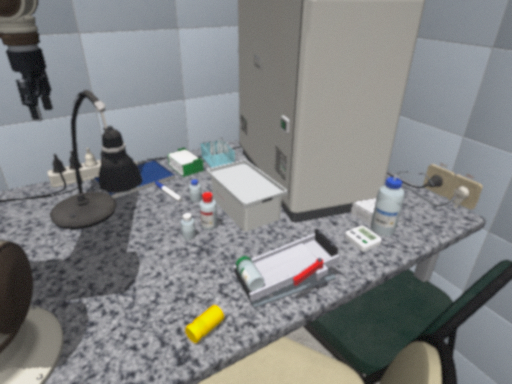

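View pics/top0.png

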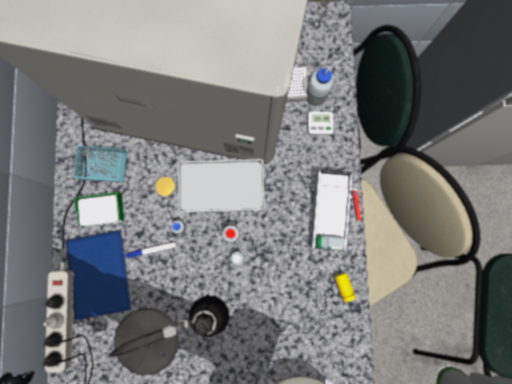

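View pics/wrist0.png

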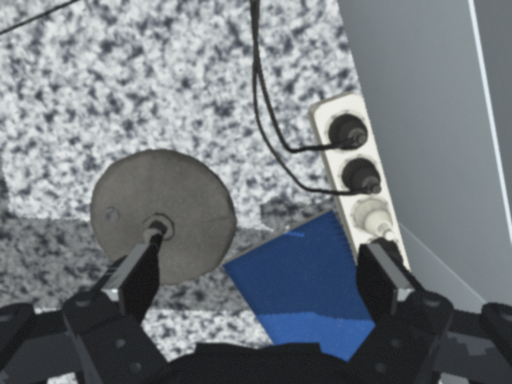

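The scene and top views show the green-capped bottle at the gutter's low end: scene (250,272), top (328,241). The stop is at top (333,172) and the red arm at top (356,205). The yellow bottle at top (345,287), scene (205,323) is the look-alike, and the red, blue and white capped bottles stand upright elsewhere. Next I'll take close crops and measure.

```bash
cat > h.py <<'E'
import numpy as np, cv2
from workcell import bot, imaging
def ray(c,u,v):
    T=np.array(c['camera_from_world']);R=T[:3,:3];t=T[:3,3]
    d=R.T@np.array([(u-c['cx'])/c['fx'],(v-c['cy'])/c['fy'],1]); return -R.T@t,d
def onz(c,u,v,z):
    o,d=ray(c,u,v); return o+d*(z-o[2])/d[2]
def proj(c,p):
    T=np.array(c['camera_from_world']);q=T[:3,:3]@np.array(p)+T[:3,3]
    return np.array([c['fx']*q[0]/q[2]+c['cx'],c['fy']*q[1]/q[2]+c['cy']])
def tri(a,b):
    (o1,d1),(o2,d2)=a,b
    A=np.stack([d1,-d2],1);s=np.linalg.lstsq(A,o2-o1,rcond=None)[0]
    p,q=o1+s[0]*d1,o2+s[1]*d2; return (p+q)/2,np.linalg.norm(p-q)
def crop(im,x0,y0,x1,y1,k,name):
    cv2.imwrite(name,cv2.resize(im[y0:y1,x0:x1],None,fx=k,fy=k,interpolation=cv2.INTER_CUBIC))
E
python3 - <<'E'
from h import *
t=cv2.imread('pics/top0.png');s=cv2.imread('pics/scene0.png')
crop(t,295,155,375,305,4,'pics/topc.png');crop(s,180,220,350,350,4,'pics/scenec.png')
for n,im in(('top',t),('scene',s)):
    c=imaging.calibration(n)
    hsv=cv2.cvtColor(im,cv2.COLOR_BGR2HSV)
    for nm,lo,hi in(('red',(0,150,90),(6,255,255)),('green',(60,60,30),(95,255,200)),('yel',(22,150,90),(35,255,255)),('black',(0,0,0),(179,255,50))):
        m=cv2.inRange(hsv,lo,hi)
        if nm=='red': m|=cv2.inRange(hsv,(174,150,90),(179,255,255))
        k,l,st,ce=cv2.connectedComponentsWithStats(m)
        for i in range(1,k):
            if st[i,4]>12:
                x,y=ce[i]
                if (n=='top' and 290<x<375 and 150<y<310) or (n=='scene' and 170<x<350 and 200<y<350):
                    pts=np.argwhere(l==i)[:,::-1].astype(np.float32)
                    print(n,nm,st[i].tolist(),ce[i].round(1),cv2.boxPoints(cv2.minAreaRect(pts)).round(1).tolist(), onz(c,x,y,.07).round(3))
E
```

```text
top red [352, 192, 9, 28, 94] [356.2 206.2] [[351.79998779296875, 192.0], [355.70001220703125, 191.39999389648438], [360.3999938964844, 218.8000030517578], [356.6000061035156, 219.39999389648438]] [ 0.544 -0.156  0.07 ]
top green [316, 235, 6, 13, 59] [318.8 241.1] [[315.8999938964844, 246.89999389648438], [317.1000061035156, 234.8000030517578], [321.79998779296875, 235.3000030517578], [320.6000061035156, 247.39999389648438]] [ 0.46  -0.057  0.07 ]
top yel [335, 273, 20, 29, 343] [344.3 287.1] [[333.6000061035156, 275.8999938964844], [345.70001220703125, 271.6000061035156], [355.20001220703125, 298.3999938964844], [343.1000061035156, 302.70001220703125]] [ 0.345 -0.114  0.07 ]
scene red [294, 261, 28, 23, 204] [307.2 271.8] [[291.79998779296875, 278.5], [319.5, 258.8999938964844], [323.3999938964844, 264.29998779296875], [295.70001220703125, 283.8999938964844]] [ 0.542 -0.16   0.07 ]
scene green [236, 256, 14, 12, 63] [241.5 259.6] [[233.3000030517578, 261.5], [245.8000030517578, 253.1999969482422], [249.5, 258.70001220703125], [237.0, 267.0]] [ 0.452 -0.065  0.07 ]
scene yel [185, 305, 39, 38, 779] [204.1 323.2] [[181.5, 329.3999938964844], [213.89999389648438, 301.70001220703125], [226.60000610351562, 316.6000061035156], [194.3000030517578, 344.29998779296875]] [ 0.324 -0.167  0.07 ]
scene black [317, 235, 18, 19, 87] [325.4 244.5] [[315.5, 237.5], [319.0, 234.0], [335.5, 250.5], [332.0, 254.0]] [ 0.628 -0.115  0.07 ]
```

```bash
sleep 0.1
```

```text
(no output)
```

View pics/topc.png

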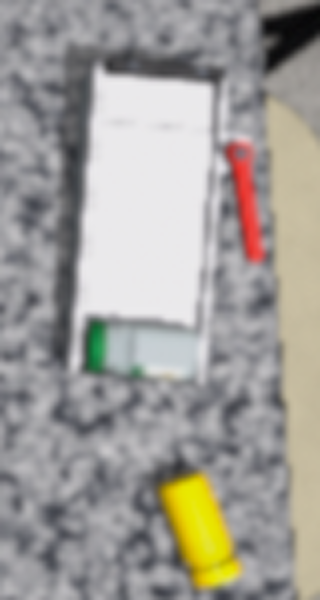

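View pics/scenec.png

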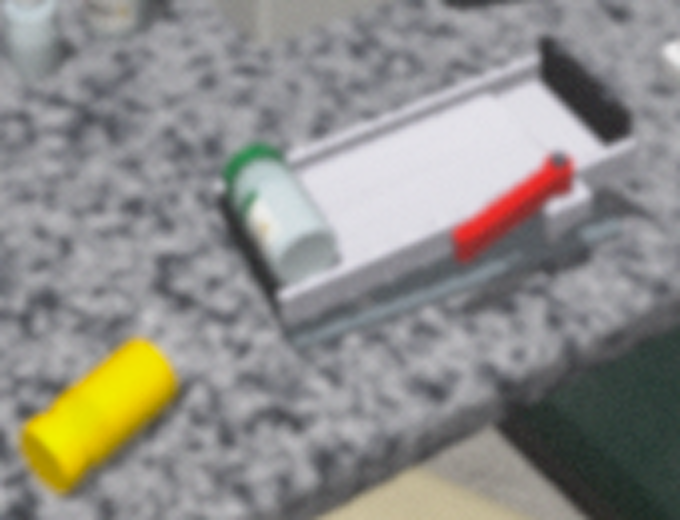

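The crops show the cap facing left (+y), the bottle at the low lip, the pocket line near the black stop, and the red arm outside the right wall.

```bash
python3 - <<'E'
from h import *
c=imaging.calibration('top')
P=lambda x,y:(295+(x+.5)/4-.5,155+(y+.5)/4-.5)
LL=onz(c,*P(72,372),.042);LR=onz(c,*P(205,382),.042);HL=onz(c,*P(99,66),.063);HR=onz(c,*P(227,74),.063)
for n,p in zip(('LL','LR','HL','HR'),(LL,LR,HL,HR)):print(n,p.round(4))
for a,b in((LL,HL),(LR,HR)):print(np.degrees(np.arctan2(*(b-a)[1::-1])),np.linalg.norm((b-a)[:2]))
a=onz(c,*P(104,122),.052);b=onz(c,*P(214,129),.052);print('pocket',a,b,(a+b)/2)
print('width',np.linalg.norm(LL-LR),np.linalg.norm(HL-HR))
s=imaging.calibration('scene')
S=lambda x,y:(180+(x+.5)/4-.5,220+(y+.5)/4-.5)
print('pivot',tri(ray(c,*P(240,148)),ray(s,*S(561,158))))
print('tip',tri(ray(c,*P(257,258)),ray(s,*S(468,240))))
print('cap',tri(ray(c,318.8,241.1),ray(s,241.5,259.6)))
E
```

```text
LL [ 0.4437 -0.0447  0.042 ]
LR [ 0.4348 -0.1295  0.042 ]
HL [ 0.6385 -0.0686  0.063 ]
HR [ 0.6309 -0.1507  0.063 ]
-6.993115510880092 0.19630271402044494
-6.161445583844839 0.19717931776098097
pocket [ 0.60356526 -0.07177311  0.052     ] [ 0.59689059 -0.14278352  0.052     ] [ 0.60022792 -0.10727832  0.052     ]
width 0.08534540866779672 0.08250441282339495
pivot (array([ 0.58009091, -0.15175924,  0.0789753 ]), np.float64(0.0010753246607790572))
tip (array([ 0.51307028, -0.16247571,  0.06654573]), np.float64(0.003186734715683043))
cap (array([ 0.4580933 , -0.05747076,  0.06181499]), np.float64(0.00333664341072053))
```

```bash
python3 - <<'E'
from h import *
t=cv2.imread('pics/top0.png');s=cv2.imread('pics/scene0.png')
crop(t,100,130,300,384,2.3,'pics/lt.png');crop(s,0,60,250,260,3,'pics/ls.png')
c=imaging.calibration('top');s=imaging.calibration('scene')
print('base',onz(c,146,342,0.01),onz(s,83,210,.01))
print('box',onz(c,263,160,.08),onz(c,263,210,.08),onz(c,180,212,.08))
E
```

```text
base [0.2164895  0.38954401 0.01      ] [0.21720109 0.38840906 0.01      ]
box [0.66838898 0.07629022 0.08      ] [0.54077429 0.08044364 0.08      ] [0.54185685 0.28825673 0.08      ]
```

```bash
sleep 0.1
```

```text
(no output)
```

View pics/lt.png

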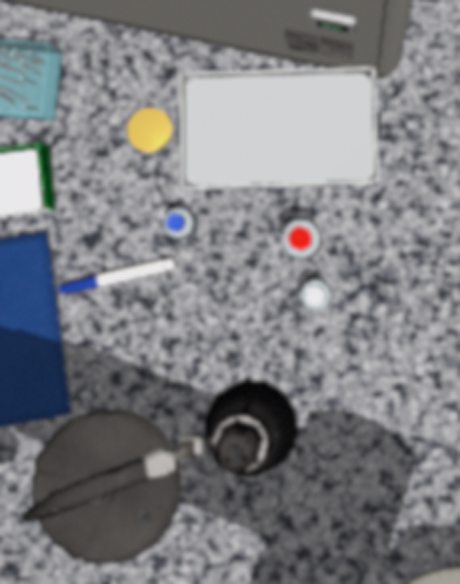

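View pics/ls.png

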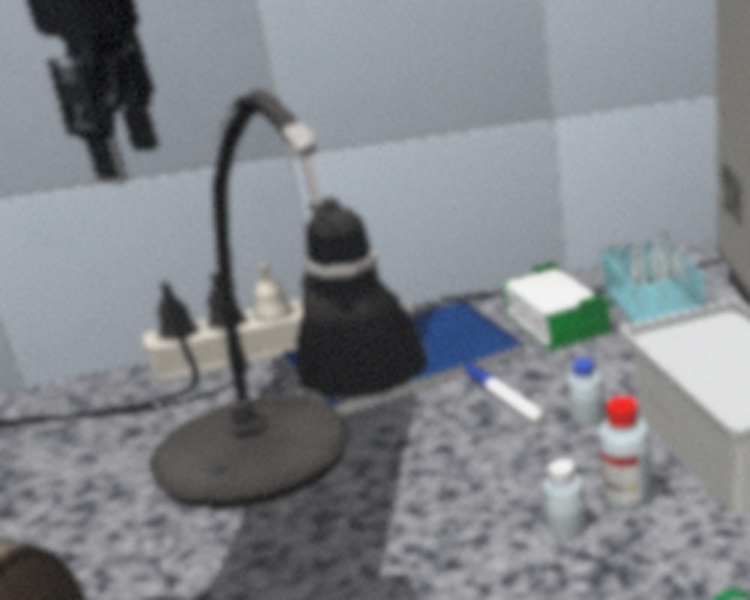

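The crops show the lamp (base at top (146,342), neck clamp at top (169,331), head at top (208,318)) standing between the arm and the gutter. I'll triangulate it so the route can go round.

```bash
python3 - <<'E'
from h import *
c=imaging.calibration('top');s=imaging.calibration('scene')
for n,a,b in(('clamp',(168.7,331.3),(99.3,105.3)),('neck peak',(145,338),(85,91)),('headtop',(203.5,326.5),(110,129.3)),('rim',(209.5,316),(121,182)),('redcap',(230.5,233.5),(207.5,196))):
    print(n,tri(ray(c,*a),ray(s,*b)))
E
```

```text
clamp (array([0.29795614, 0.26949408, 0.31603926]), np.float64(0.0013285483450186895))
neck peak (array([0.28626134, 0.30903076, 0.33791358]), np.float64(0.012007038046604836))
headtop (array([0.29937011, 0.20863843, 0.28188457]), np.float64(0.0002749513530522304))
rim (array([0.29975661, 0.20987503, 0.15796462]), np.float64(0.0007529294023409759))
redcap (array([0.48479046, 0.16234536, 0.08974394]), np.float64(0.001188704215085765))
```

```bash
cat >> h.py <<'E'
from scipy.spatial.transform import Rotation as Ro
def pose():
    o=bot.get_obs(); return np.array(o['ee_pos']),Ro.from_euler('xyz',o['tcp_rot'],degrees=True)
def rows(poses,g):
    # poses: list of (p,R) incl. start
    out=[]
    for (p,R),(p2,R2) in zip(poses,poses[1:]):
        out.append([*np.round((R.inv()*R2).as_rotvec(),3).tolist(),*np.round(R.inv().apply(p2-p)*100,2).tolist(),g])
    for i in range(0,len(out),12): print('[['+',\n'.join(str([x+0. for x in r]) for r in out[i:i+12])+']]')
E
python3 - <<'E'
from h import *
s=imaging.calibration('scene')
for p in((290,215),(385,196),(420,190)):print(onz(s,*p,0).round(3))
p,R=pose();print(p)
p=p+[0,0,.2];L=[]
for i in range(26):
    f=i/25;a=np.radians(69.6+f*(-12-69.6));r=.55+f*(.46-.55);z=p[2]
    y=159.6-165.6*f
    L.append((np.array([r*np.cos(a),r*np.sin(a),z]),Ro.from_euler('xyz',[180,0,y],degrees=True)))
rows(L,1.0)
E
```

```text
[0.696 0.095 0.   ]
[1.003 0.031 0.   ]
[1.126e+00 1.000e-03 0.000e+00]
[0.19152003 0.5153723  0.23072946]
[[[0.0, 0.0, 0.116, -3.11, -0.45, 0.0, 1.0],
[0.0, 0.0, 0.116, -3.11, -0.27, 0.0, 1.0],
[0.0, 0.0, 0.116, -3.1, -0.09, 0.0, 1.0],
[0.0, 0.0, 0.116, -3.08, 0.09, 0.0, 1.0],
[0.0, 0.0, 0.116, -3.05, 0.27, 0.0, 1.0],
[0.0, 0.0, 0.116, -3.01, 0.44, 0.0, 1.0],
[0.0, 0.0, 0.116, -2.96, 0.61, 0.0, 1.0],
[0.0, 0.0, 0.116, -2.9, 0.78, 0.0, 1.0],
[0.0, 0.0, 0.116, -2.83, 0.94, 0.0, 1.0],
[0.0, 0.0, 0.116, -2.75, 1.09, 0.0, 1.0],
[0.0, 0.0, 0.116, -2.67, 1.24, 0.0, 1.0],
[0.0, 0.0, 0.116, -2.57, 1.38, 0.0, 1.0]]]
[[[0.0, 0.0, 0.116, -2.47, 1.52, 0.0, 1.0],
[0.0, 0.0, 0.116, -2.36, 1.65, 0.0, 1.0],
[0.0, 0.0, 0.116, -2.25, 1.77, 0.0, 1.0],
[0.0, 0.0, 0.116, -2.13, 1.88, 0.0, 1.0],
[0.0, 0.0, 0.116, -2.0, 1.98, 0.0, 1.0],
[0.0, 0.0, 0.116, -1.87, 2.08, 0.0, 1.0],
[0.0, 0.0, 0.116, -1.73, 2.17, 0.0, 1.0],
[0.0, 0.0, 0.116, -1.59, 2.25, 0.0, 1.0],
[0.0, 0.0, 0.116, -1.45, 2.32, 0.0, 1.0],
[0.0, 0.0, 0.116, -1.3, 2.38, 0.0, 1.0],
[0.0, 0.0, 0.116, -1.16, 2.44, 0.0, 1.0],
[0.0, 0.0, 0.116, -1.01, 2.48, 0.0, 1.0]]]
[[[0.0, 0.0, 0.116, -0.85, 2.51, 0.0, 1.0]]]
```

Emit:
{"fn": "servo_tool", "kwargs": {
  "moves": [
    [[0,0,0,0,0,-3.5,1.0],[0,0,0,0,0,-3.5,1.0],[0,0,0,0,0,-3.5,1.0],[0,0,0,0,0,-3.5,1.0],[0,0,0,0,0,-3.5,1.0],[0,0,0,0,0,-3.0,1.0]]
  ]
}}

```text
time: 0.65
ee_pos: [0.1905, 0.5127, 0.4317]
tcp_rot: [-178.8, 0.0, 159.6]
wrist_force: [1.3, 0.9, 0.3]
opening: 0.0123
```

Emit:
{"fn": "servo_tool", "kwargs": {
  "moves": [
    [[0,0,0.116,-3.11,-0.45,0,1.0],[0,0,0.116,-3.11,-0.27,0,1.0],[0,0,0.116,-3.1,-0.09,0,1.0],[0,0,0.116,-3.08,0.09,0,1.0],[0,0,0.116,-3.05,0.27,0,1.0],[0,0,0.116,-3.0,0.44,0,1.0],[0,0,0.116,-2.96,0.61,0,1.0],[0,0,0.116,-2.9,0.78,0,1.0],[0,0,0.116,-2.83,0.94,0,1.0],[0,0,0.116,-2.75,1.09,0,1.0],[0,0,0.116,-2.67,1.24,0,1.0],[0,0,0.116,-2.57,1.38,0,1.0]]
  ]
}}

```text
time: 1.65
ee_pos: [0.4385, 0.2456, 0.4362]
tcp_rot: [-179.7, 0.7, 76.8]
wrist_force: [1.3, 0.9, 0.2]
opening: 0.0101
```

Emit:
{"fn": "servo_tool", "kwargs": {
  "moves": [
    [[0,0,0.116,-2.47,1.52,0,1.0],[0,0,0.116,-2.36,1.65,0,1.0],[0,0,0.116,-2.25,1.77,0,1.0],[0,0,0.116,-2.13,1.88,0,1.0],[0,0,0.116,-2.0,1.98,0,1.0],[0,0,0.116,-1.87,2.08,0,1.0],[0,0,0.116,-1.73,2.17,0,1.0],[0,0,0.116,-1.59,2.25,0,1.0],[0,0,0.116,-1.45,2.32,0,1.0],[0,0,0.116,-1.3,2.38,0,1.0],[0,0,0.116,-1.16,2.44,0,1.0],[0,0,0.116,-1.01,2.48,0,1.0]]
  ]
}}

```text
time: 2.65
ee_pos: [0.431, -0.0976, 0.4352]
tcp_rot: [179.1, 0.8, -7.2]
wrist_force: [-0.4, 0.2, -0.1]
opening: 0.0099
```

Emit:
{"fn": "servo_tool", "kwargs": {
  "moves": [
    [[0,0,0,0,0,4.0,1.0],[0,0,0,0,0,4.0,1.0],[0,0,0,0,0,0,1.0],[0,0,0,0,0,0,1.0]]
  ]
}}

```text
time: 2.98
ee_pos: [0.4269, -0.1037, 0.3528]
tcp_rot: [179.1, 0.8, -8.1]
wrist_force: [-0.0, 0.3, 1.1]
opening: 0.0101
```

```bash
python3 - <<'E'
from h import *
import pickle
c=imaging.calibration('wrist');o=bot.get_obs()
im=imaging.camera('wrist');cv2.imwrite('pics/w1.png',im);pickle.dump(c,open('w1.pkl','wb'));print(o['ee_pos'],o['tcp_rot'],np.round(c['camera_from_world'],3))
crop(im,0,0,512,384,1.5,'pics/w1b.png')
E
```

```text
[ 0.4268775  -0.10372696  0.35281214] [179.07465298   0.8316772   -8.09684788] [[-0.14  -0.99   0.015 -0.048]
 [-0.946  0.139  0.291  0.345]
 [-0.291  0.026 -0.956  0.62 ]
 [ 0.     0.     0.     1.   ]]
```

View pics/w1b.png

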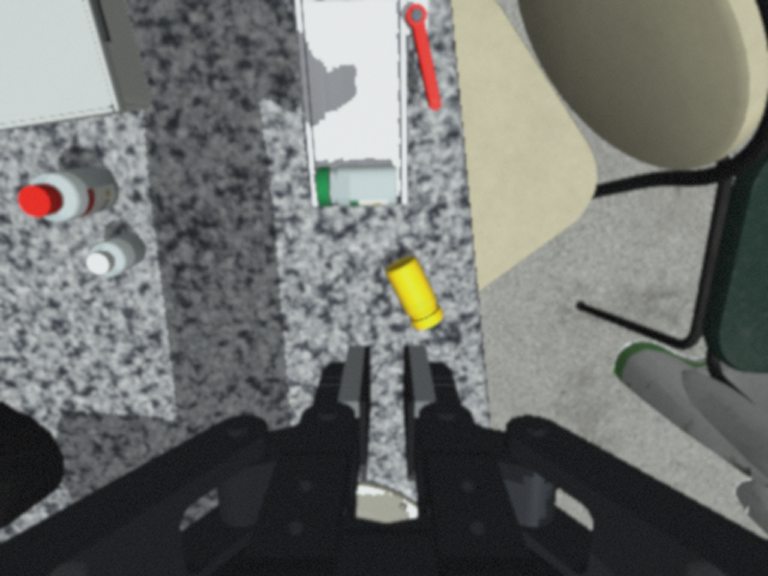

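The wrist view shows the gutter's low corners at (315,205) and (405,205), the bottle between them with its cap on the left, the pivot at (417,15), the arm tip at (435,103), and the yellow look-alike at (415,292).

```bash
python3 - <<'E'
from h import *
import pickle
c=pickle.load(open('w1.pkl','rb'));t=imaging.calibration('top')
W=lambda x,y:((x+.5)/1.5-.5,(y+.5)/1.5-.5)
P=lambda x,y:(295+(x+.5)/4-.5,155+(y+.5)/4-.5)
LL=onz(c,*W(314,205),.042);LR=onz(c,*W(407,204),.042)
print('LL',LL,'LR',LR,(LL+LR)/2,np.degrees(np.arctan2(*(LR-LL)[1::-1]))+90)
LT=onz(c,*W(297,4),.062);print('leftwall', LT,np.degrees(np.arctan2(*(LT-LL)[1::-1])))
print('pivot28',onz(c,*W(417,15),.083));print('tip',onz(c,*W(435,101),.070))
for z in(.066,): print('bottle cap end/bottom', onz(c,*W(316,187),.05),onz(c,*W(397,186),.05),'uphill/downhill edge',onz(c,*W(360,167),.052),onz(c,*W(360,205),.045))
print('tri pivot',tri(ray(c,*W(417,15)),ray(t,*P(240,148))))
# finger tips
T=np.array(c['camera_from_world']);pos,R=pose()
print('TCP px',proj(c,pos)*1.5,'at +-',[proj(c,pos+R.apply(v))*1.5 for v in([0.011,.02,0],[0.011,-.02,0],[-.011,.005,0])])
# gutter frame guess
yaw=np.radians(-6.2);e=np.array([np.cos(yaw),np.sin(yaw)]);n=np.array([-e[1],e[0]])
E
```

```text
LL [ 0.44483016 -0.04546686  0.042     ] LR [ 0.43380553 -0.12840239  0.042     ] [ 0.43931784 -0.08693463  0.042     ] -7.571939184955042
leftwall [ 0.6009305 -0.0635707  0.062    ] -6.615359826714348
pivot28 [ 0.57677191 -0.15209442  0.083     ]
tip [ 0.51602341 -0.16004583  0.07      ]
bottle cap end/bottom [ 0.46100617 -0.05122965  0.05      ] [ 0.45181428 -0.12145644  0.05      ] uphill/downhill edge [ 0.47255982 -0.09201986  0.052     ] [ 0.43934923 -0.08654328  0.045     ]
tri pivot (array([ 0.58050288, -0.15387978,  0.06970428]), np.float64(0.0026073499595394593))
TCP px [385.2571386 375.4420638] at +- [array([450.69522288, 342.71305961]), array([319.78843251, 342.68557785]), array([401.01411577, 406.93308872])]
```

```bash
cat >> h.py <<'E'
yaw=np.radians(-6.7);E=np.array([np.cos(yaw),np.sin(yaw),0]);N=np.array([-E[1],E[0],0]);Z=np.array([0,0,1.])
a7=np.radians(7);EX=np.cos(a7)*E+np.sin(a7)*Z;NR=-np.sin(a7)*E+np.cos(a7)*Z
O=np.array([.5433,-.0993,.045])
RT=Ro.from_matrix(np.stack([EX,-N,-NR],1))
def F(s,y,h): return O+(s*EX+y*N+h*NR)/1000
def inv(p): d=(p-O)*1000; return np.array([d@EX,d@N,d@NR])
def where():
    p,R=pose(); print('s,y,h',inv(p).round(1),'roterr(tool)',(R.inv()*RT).as_rotvec().round(3),'f',np.round(bot.get_obs()['wrist_force'],1),'t',bot.get_obs()['time'])
def plan(tgt,n,g,start=None):
    p,R=pose(); v=(R.inv()*RT).as_rotvec(); L=[]
    for i in range(n+1):
        f=i/n; L.append((p+f*(F(*tgt)-p),R*Ro.from_rotvec(f*v)))
    rows(L,g)
E
python3 - <<'E'
from h import *
where();plan((-124,1,80),7,1.0)
E
```

```text
s,y,h [-76.3 -17.9 319.5] roterr(tool) [ 0.017  0.137 -0.023] f [ 0.5  0.1 -0.5] t 3.0333
[[[0.002, 0.02, -0.003, -0.21, -0.32, 3.48, 1.0],
[0.002, 0.02, -0.003, -0.28, -0.31, 3.47, 1.0],
[0.002, 0.02, -0.003, -0.35, -0.3, 3.47, 1.0],
[0.002, 0.02, -0.003, -0.41, -0.3, 3.46, 1.0],
[0.002, 0.02, -0.003, -0.48, -0.29, 3.45, 1.0],
[0.002, 0.02, -0.003, -0.55, -0.28, 3.44, 1.0],
[0.002, 0.02, -0.003, -0.61, -0.28, 3.43, 1.0]]]
```

Emit:
{"fn": "servo_tool", "kwargs": {
  "moves": [
    [[0.002,0.02,-0.003,-0.21,-0.32,3.48,1.0],[0.002,0.02,-0.003,-0.28,-0.31,3.47,1.0],[0.002,0.02,-0.003,-0.35,-0.3,3.47,1.0],[0.002,0.02,-0.003,-0.41,-0.3,3.46,1.0],[0.002,0.02,-0.003,-0.48,-0.29,3.45,1.0],[0.002,0.02,-0.003,-0.55,-0.28,3.44,1.0],[0.002,0.02,-0.003,-0.61,-0.28,3.43,1.0],[0,0,0,0,0,0,1.0],[0,0,0,0,0,0,1.0]]
  ]
}}

```text
time: 3.78
ee_pos: [0.4317, -0.0824, 0.1318]
tcp_rot: [179.6, -9.7, -6.1]
wrist_force: [-0.5, -0.6, 2.2]
opening: 0.0099
```

```bash
python3 - <<'E'
from h import *
where();plan((-125,1,14.5),4,1.0)
import pickle
c=imaging.calibration('wrist');im=imaging.camera('wrist');pickle.dump(c,open('w2.pkl','wb'));crop(im,0,0,512,384,1.5,'pics/w2.png')
E
```

```text
s,y,h [-101.4    3.8   99.9] roterr(tool) [ 0.005 -0.047  0.01 ] f [-0.5 -0.6  2.2] t 3.7833
[[[0.001, -0.012, 0.002, -0.69, 0.05, 2.11, 1.0],
[0.001, -0.012, 0.002, -0.66, 0.06, 2.11, 1.0],
[0.001, -0.012, 0.002, -0.64, 0.06, 2.12, 1.0],
[0.001, -0.012, 0.002, -0.61, 0.07, 2.13, 1.0]]]
```

View pics/w2.png

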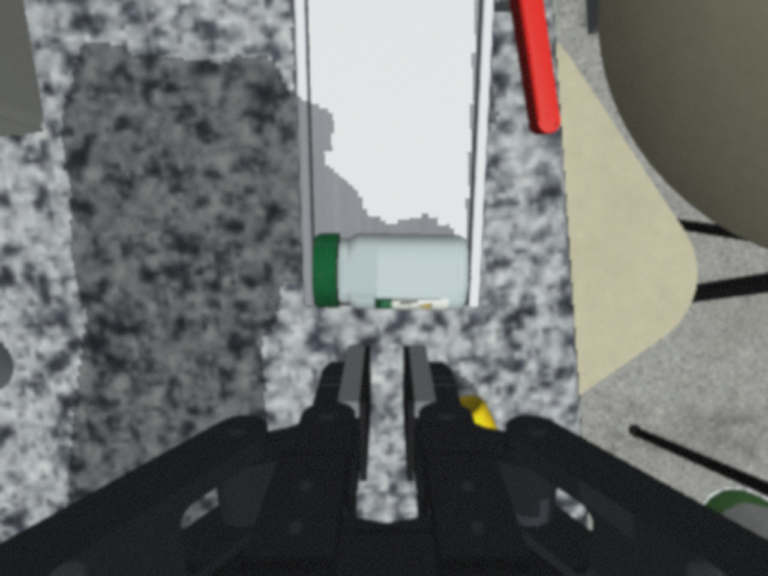

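The wrist view shows the bottle square across the low end (316–468, 235–307), with the fingers just behind it and the yellow bottle at (480,410) below. Next I'll square the tilt and step back before descending.

Emit:
{"fn": "servo_tool", "kwargs": {
  "moves": [
    [[0.001,-0.02,0.004,-1.0,0.1,1.3,1.0],[0.001,-0.015,0.003,-1.0,0.1,1.3,1.0],[0,0,0,-0.6,0,1.0,1.0],[0,0,0,0,0,0,1.0]]
  ]
}}

```text
time: 4.17
ee_pos: [0.4166, -0.0837, 0.1005]
tcp_rot: [179.8, -8.2, -6.5]
wrist_force: [-0.1, 0.7, -0.7]
opening: 0.0101
```

```bash
python3 - <<'E'
from h import *
where();plan((-127,1,14.5),4,1.0)
E
```

```text
s,y,h [-119.9    0.7   70.6] roterr(tool) [ 0.004 -0.02   0.003] f [-0.1  0.7 -0.7] t 4.1667
[[[0.001, -0.005, 0.001, -0.21, -0.01, 1.4, 1.0],
[0.001, -0.005, 0.001, -0.2, -0.01, 1.4, 1.0],
[0.001, -0.005, 0.001, -0.19, -0.01, 1.4, 1.0],
[0.001, -0.005, 0.001, -0.18, -0.01, 1.4, 1.0]]]
```

Emit:
{"fn": "servo_tool", "kwargs": {
  "moves": [
    [[0.001,-0.01,0.001,-0.5,-0.03,1.4,1.0],[0.001,-0.008,0.001,-0.3,0,1.4,1.0],[0,0,0,0,0,1.2,1.0],[0,0,0,0,0,0.8,1.0],[0,0,0,0,0,0,1.0]]
  ]
}}

```text
time: 4.58
ee_pos: [0.415, -0.0838, 0.0477]
tcp_rot: [179.9, -7.1, -6.7]
wrist_force: [-0.1, 0.3, -0.4]
opening: 0.01
```

```bash
python3 - <<'E'
from h import *
where()
E
```

```text
s,y,h [-127.9    0.4   18.5] roterr(tool) [ 0.002 -0.001 -0.   ] f [-0.1  0.3 -0.4] t 4.5833
```

Emit:
{"fn": "servo_tool", "kwargs": {
  "moves": [
    [[0,0,0,0.2,-0.05,0.35,1.0],[0,0,0,0.4,0,0.05,1.0],[0,0,0,0.4,0,0,1.0],[0,0,0,0.4,0,0,1.0],[0,0,0,0.5,0,0,1.0],[0,0,0,0.5,0,0,1.0],[0,0,0,0.5,0,0,1.0]]
  ]
}}

```text
time: 5.17
ee_pos: [0.447, -0.0871, 0.0481]
tcp_rot: [179.9, -7.1, -6.7]
wrist_force: [-0.7, -0.3, 0.7]
opening: 0.0102
```

```bash
python3 - <<'E'
from h import *
where()
im=imaging.camera('wrist');crop(im,0,0,512,384,1.5,'pics/w3.png')
E
```

```text
s,y,h [-96.    0.9  14.9] roterr(tool) [ 0.002 -0.002 -0.001] f [-0.7 -0.3  0.7] t 5.1667
```

View pics/w3.png

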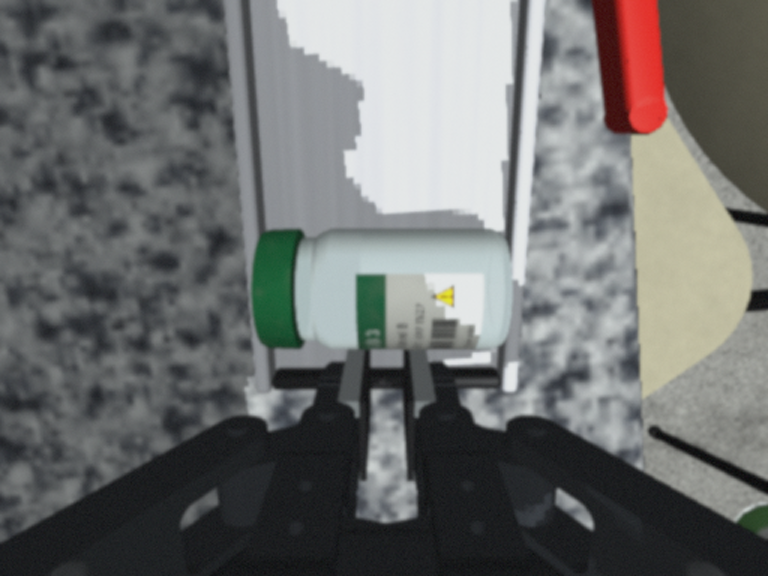

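The wrist view shows the bottle (255–510, 230–348) off the lip, square, with both fingertips against it. I'll keep rolling it.

Emit:
{"fn": "servo_tool", "kwargs": {
  "moves": [
    [[0,0,0,0.6,0,0,1.0],[0,0,0,0.6,0,0,1.0],[0,0,0,0.6,0,0,1.0],[0,0,0,0.6,0,0,1.0],[0,0,0,0.6,0,0,1.0],[0,0,0,0.6,0,0,1.0],[0,0,0,0.6,0,0,1.0],[0,0,0,0.6,0,0,1.0],[0,0,0,0.6,0,0,1.0],[0,0,0,0.6,0,0,1.0]]
  ]
}}

```text
time: 6.05
ee_pos: [0.5132, -0.0949, 0.0565]
tcp_rot: [179.9, -7.1, -6.7]
wrist_force: [0.1, 0.4, 0.0]
opening: 0.0099
```

```bash
python3 - <<'E'
from h import *
where()
im=imaging.camera('wrist');crop(im,0,0,512,384,1.5,'pics/w4.png')
E
```

```text
s,y,h [-28.8   0.9  15.1] roterr(tool) [ 0.002 -0.002 -0.   ] f [0.1 0.4 0. ] t 6.05
```

View pics/w4.png

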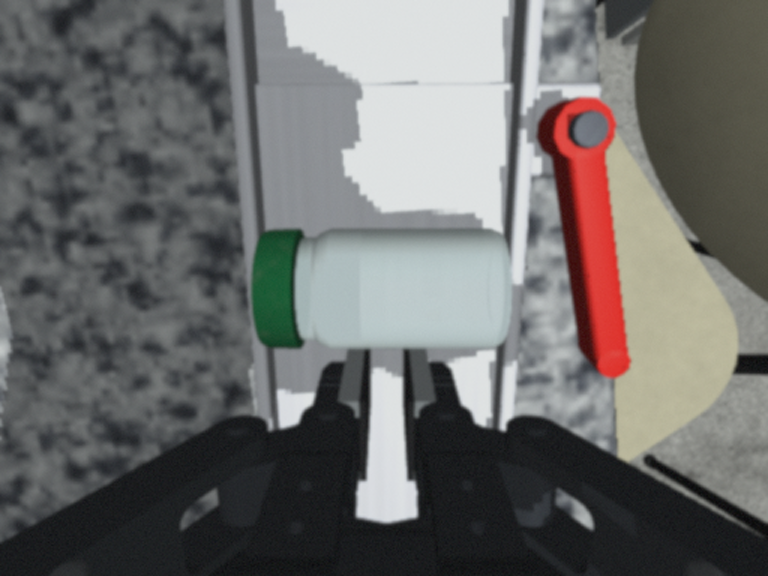

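Emit:
{"fn": "servo_tool", "kwargs": {
  "moves": [
    [[0,0,0,0.5,0,0,1.0],[0,0,0,0.6,0,0,1.0],[0,0,0,0.6,0,0,1.0],[0,0,0,0.6,0,0,1.0],[0,0,0,0.6,0,0,1.0],[0,0,0,0.6,0,0,1.0],[0,0,0,0.5,0,0,1.0],[0,0,0,0.5,0,0,1.0],[0,0,0,0.5,0,0,1.0],[0,0,0,0.4,0,0,1.0]]
  ]
}}

```text
time: 6.93
ee_pos: [0.5728, -0.1019, 0.0639]
tcp_rot: [179.9, -7.2, -6.7]
wrist_force: [0.6, -0.3, -0.6]
opening: 0.0102
```

```bash
python3 - <<'E'
from h import *
where()
im=imaging.camera('wrist');crop(im,0,0,512,384,1.5,'pics/w5.png')
E
```

```text
s,y,h [31.7  0.9 15.1] roterr(tool) [ 0.002 -0.003 -0.   ] f [ 0.6 -0.3 -0.6] t 6.9333
```

View pics/w5.png

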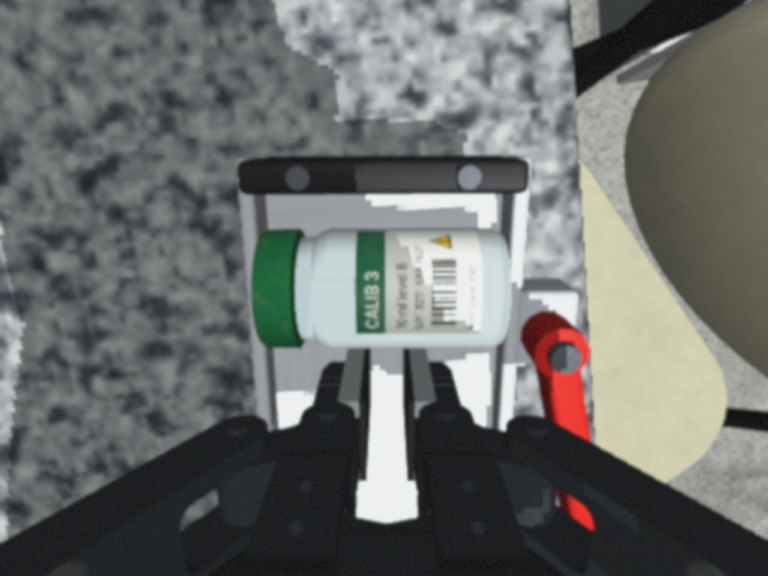

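The bottle (255–510, 230–348) has reached the pocket edge, and the stop is in view at (385,175). I'll push the last stretch gently.

Emit:
{"fn": "servo_tool", "kwargs": {
  "moves": [
    [[0,0,0,0.2,0,0,1.0],[0,0,0,0.2,0,0,1.0],[0,0,0,0.2,0,0,1.0],[0,0,0,0.2,0,0,1.0],[0,0,0,0.15,0,0,1.0],[0,0,0,0,0,0,1.0],[0,0,0,0,0,0,1.0]]
  ]
}}

```text
time: 7.57
ee_pos: [0.5834, -0.1032, 0.0654]
tcp_rot: [179.9, -7.2, -6.7]
wrist_force: [-1.0, 0.4, 1.3]
opening: 0.0099
```

```bash
python3 - <<'E'
from h import *
where()
im=imaging.camera('wrist');crop(im,0,0,512,384,1.5,'pics/w6.png')
E
```

```text
s,y,h [42.5  0.9 15.4] roterr(tool) [ 0.002 -0.003 -0.   ] f [-1.   0.4  1.3] t 7.5667
```

View pics/w6.png

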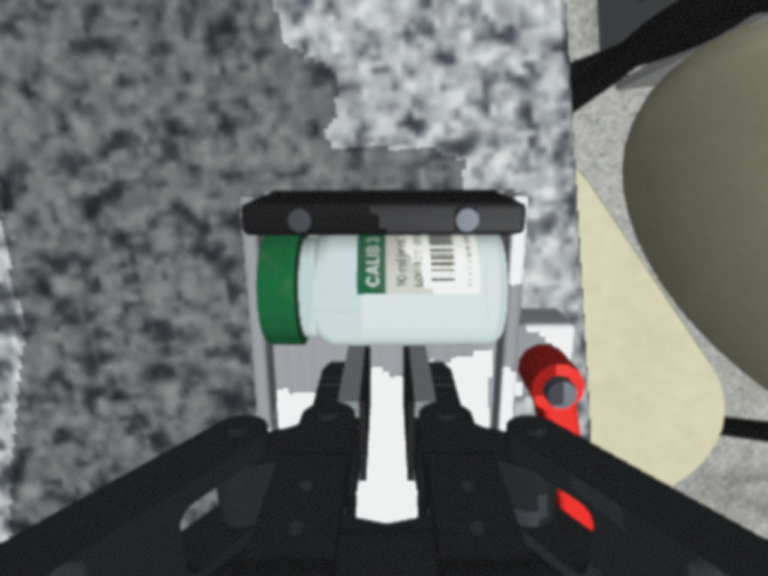

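The bottle is now up against the stop at (385,215) and looks slightly smaller, so it has dropped. I'll back off and check that it stays.

Emit:
{"fn": "servo_tool", "kwargs": {
  "moves": [
    [[0,0,0,-0.3,0,0,1.0],[0,0,0,-0.8,0,0,1.0],[0,0,0,-1.5,0,0,1.0],[0,0,0,-1.5,0,-1.0,1.0],[0,0,0,-1.5,0,-2.0,1.0],[0,0,0,0,0,-2.5,1.0],[0,0,0,0,0,0,1.0]]
  ]
}}

```text
time: 8.2
ee_pos: [0.5145, -0.0947, 0.1113]
tcp_rot: [179.9, -6.9, -6.7]
wrist_force: [1.0, -0.4, 1.7]
opening: 0.0104
```

```bash
python3 - <<'E'
from h import *
import pickle
where()
c=imaging.calibration('wrist');im=imaging.camera('wrist');crop(im,0,0,512,384,1.5,'pics/w7.png');pickle.dump(c,open('w7.pkl','wb'))
E
```

```text
s,y,h [-20.9   1.2  69.4] roterr(tool) [ 0.002  0.002 -0.   ] f [ 1.  -0.4  1.7] t 8.2
```

View pics/w7.png

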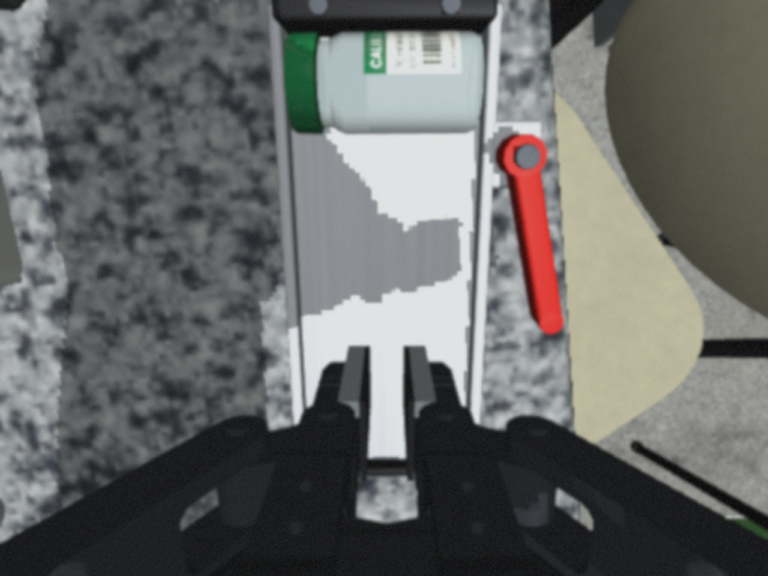

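The bottle stays in the pocket (287–483, 30–132). The red arm runs from its pivot at (526,156) to its tip at (549,323). I'll measure its angle and plan the sweep.

```bash
python3 - <<'E'
from h import *
import pickle
c=pickle.load(open('w7.pkl','rb'))
W=lambda x,y:((x+.5)/1.5-.5,(y+.5)/1.5-.5)
def onh(u,v,h):
    o,d=ray(c,u,v); t=((O+NR*h/1000-o)@NR)/(d@NR); return inv(o+t*d)
pv=onh(*W(526,156),30);tp=onh(*W(549,322),28);print('pivot',pv,'tip',tp,np.linalg.norm(tp-pv),np.arctan2(-(tp-pv)[1],-(tp-pv)[0])*-1*-1)
print('bottle back',onh(*W(385,133),13),'back top?')
print('expected pivot',70.1-25.5,-50)
E
```

```text
pivot [ 44.45557583 -48.01442556  30.        ] tip [-18.34770803 -62.40241024  28.        ] 64.46135715998021 0.2252096914869821
bottle back [52.33953891  1.46800182 13.        ] back top?
expected pivot 44.599999999999994 -50
```

```bash
python3 - <<'E'
from h import *
s=cv2.imread('pics/scene0.png');t=cv2.imread('pics/top0.png')
crop(s,200,190,512,384,2.5,'pics/cs.png');crop(t,290,50,512,330,2.1,'pics/ct.png')
E
```

```text
(no output)
```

View pics/cs.png

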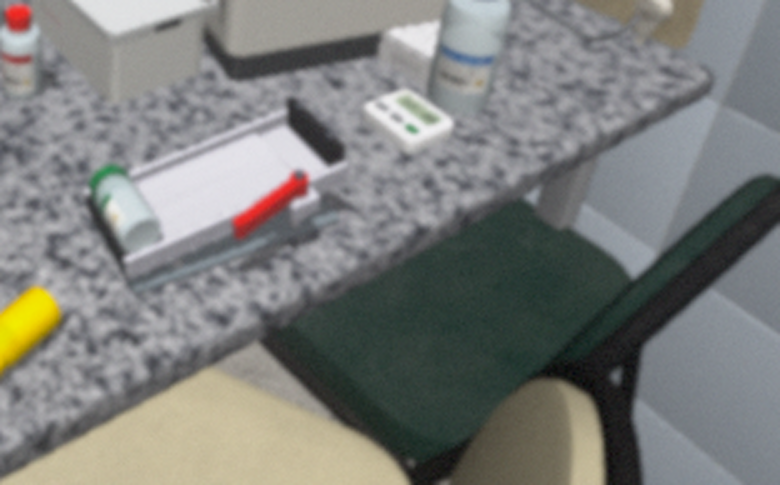

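View pics/ct.png

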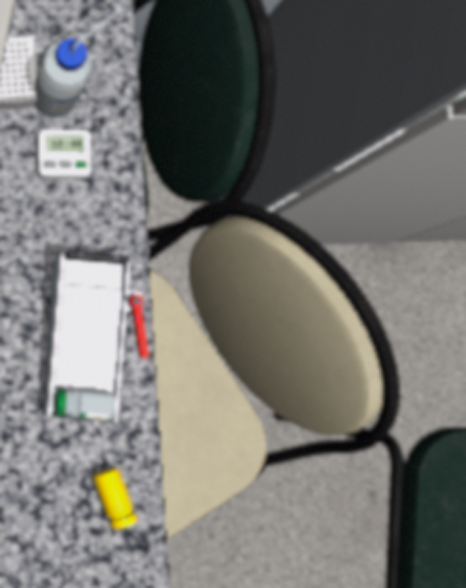

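```bash
python3 - <<'E'
from h import *
c=imaging.calibration('top');s=imaging.calibration('scene')
for a in((437,169),(387,155),(410,150),(460,200),(475,230),(381,174)):
    print(a,[tri(ray(c,*a),ray(s,*b)) for b in((424,342),)])
p=proj(s,(.6,-.25,.13));print(p)
E
```

```text
(437, 169) [(array([ 0.6299326 , -0.3710681 ,  0.04731584]), np.float64(0.021084935735510367))]
(387, 155) [(array([ 0.7216583 , -0.31052377, -0.0894097 ]), np.float64(0.034524311994606725))]
(410, 150) [(array([ 0.70398813, -0.34054695, -0.03971572]), np.float64(0.01704180256673776))]
(460, 200) [(array([ 0.54774954, -0.39255455,  0.12704043]), np.float64(0.0028303776125037945))]
(475, 230) [(array([ 0.48375625, -0.40382104,  0.18333134]), np.float64(0.032725738109939395))]
(381, 174) [(array([ 0.67849731, -0.30240517, -0.06661005]), np.float64(0.08628340655683572))]
[370.06904783 265.18560799]
```

The chair back lies at y ≤ -0.30, so a gripper reaching to about y = -0.25 clears it. I'm going over to the outside of the arm with the fingers closed.

Emit:
{"fn": "servo_tool", "kwargs": {
  "moves": [
    [[0,0,0,0.3,1.9,0,0],[0,0,0,0.3,1.9,0,0],[0,0,0,0.3,1.9,0,0],[0,0,0,0.3,1.9,0,0],[0,0,0,0,1.8,0,0],[0,0,0,0,0,0,0],[0,0,0,0,0,0,0]]
  ]
}}

```text
time: 8.83
ee_pos: [0.5122, -0.1918, 0.1062]
tcp_rot: [180.0, -6.6, -6.6]
wrist_force: [0.0, -0.1, -0.7]
opening: -0.0001
```

```bash
python3 - <<'E'
from h import *
where()
im=imaging.camera('wrist');crop(im,0,0,512,384,1.5,'pics/w8.png')
E
```

```text
s,y,h [-12.5 -95.5  63.2] roterr(tool) [0.    0.006 0.002] f [ 0.  -0.1 -0.7] t 8.8333
```

View pics/w8.png

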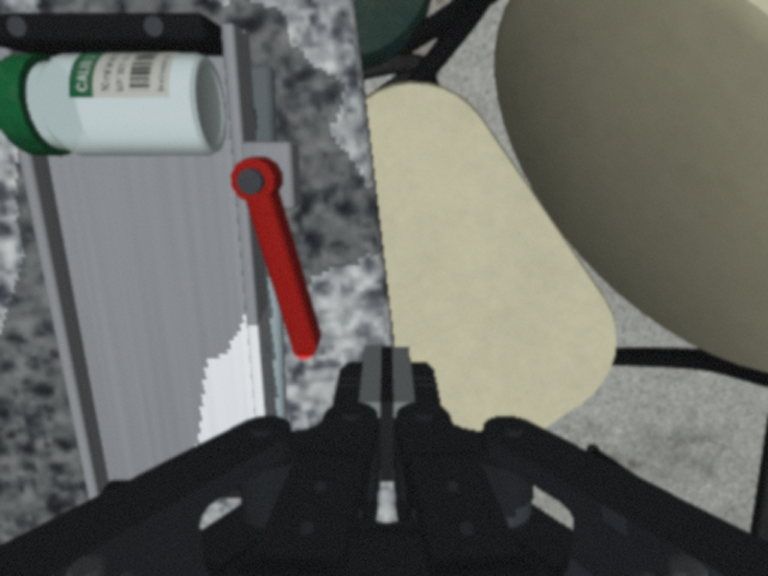

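The closed fingertips measure about 15 mm across (362–412), and the arm (250,180)–(305,345) is clear to their left. I'll descend and plan the sweep.

Emit:
{"fn": "servo_tool", "kwargs": {
  "moves": [
    [[0,0,0,0.3,-0.2,1.3,0],[0,0,0,0.3,-0.2,1.3,0],[0,0,0,0.2,0,1.0,0],[0,0,0,0,0,0.5,0],[0,0,0,0,0,0,0]]
  ]
}}

```text
time: 9.3
ee_pos: [0.5257, -0.1856, 0.0627]
tcp_rot: [-180.0, -6.6, -6.4]
wrist_force: [0.3, -0.0, -0.2]
opening: -0.0
```

```bash
python3 - <<'E'
from h import *
where()
for th in np.arange(-.2,1.62,.15):
    c,s=np.cos(th),np.sin(th)
    print(round(th,2),np.round([44.5-40*c-5*s-11,-49.5+40*s-5*c-7.6],1))
im=imaging.camera('wrist');crop(im,0,0,512,384,1.5,'pics/w9.png')
E
```

```text
s,y,h [ -5.2 -87.8  18.5] roterr(tool) [-0.001  0.007  0.005] f [ 0.3 -0.  -0.2] t 9.3
-0.2 [ -4.7 -69.9]
-0.05 [ -6.2 -64.1]
0.1 [ -6.8 -58.1]
0.25 [ -6.5 -52. ]
0.4 [ -5.3 -46.1]
0.55 [ -3.2 -40.5]
0.7 [ -0.3 -35.2]
0.85 [  3.3 -30.3]
1.0 [  7.7 -26.1]
1.15 [ 12.6 -22.6]
1.3 [ 18.  -19.9]
1.45 [ 23.7 -18. ]
1.6 [ 29.7 -17. ]
```

View pics/w9.png

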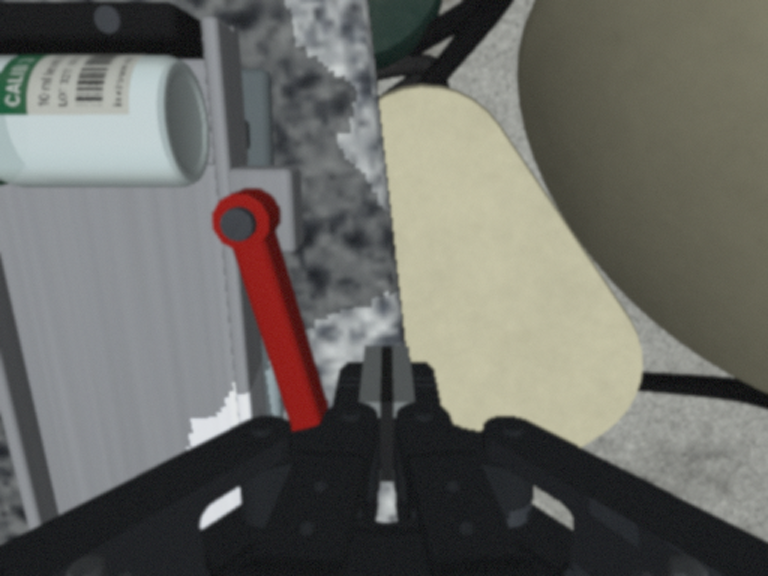

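Emit:
{"fn": "servo_tool", "kwargs": {
  "moves": [
    [[0,0,0,0,-0.7,0.15,0],[0,0,0,0,-0.7,0,0],[0,0,0,0,-0.6,0,0],[0,0,0,0,-0.6,0,0],[0,0,0,0,-0.6,0,0],[0,0,0,0,-0.6,0,0],[0,0,0,0.1,-0.6,0,0]]
  ]
}}

```text
time: 9.93
ee_pos: [0.5327, -0.1388, 0.0639]
tcp_rot: [179.9, -6.7, -6.5]
wrist_force: [-0.1, -0.9, 0.1]
opening: 0.0002
```

```bash
python3 - <<'E'
from h import *
where()
im=imaging.camera('wrist');crop(im,0,0,512,384,1.5,'pics/w10.png')
E
```

```text
s,y,h [ -3.6 -40.5  19.5] roterr(tool) [0.002 0.004 0.004] f [-0.1 -0.9  0.1] t 9.9333
```

View pics/w10.png

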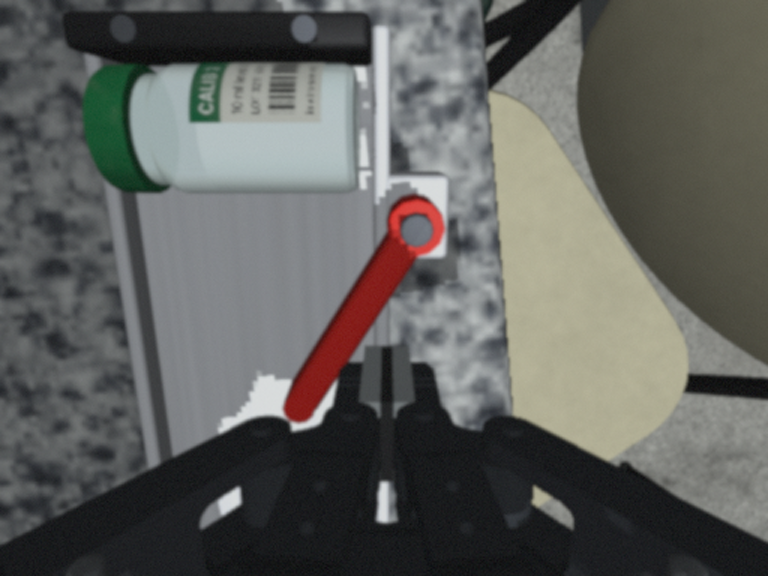

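The arm has swung in over the wall and now sits at about 0.6 rad: pivot (415,228), tip (298,408). I'll carry on round the arc.

Emit:
{"fn": "servo_tool", "kwargs": {
  "moves": [
    [[0,0,0,0.3,-0.5,0.15,0],[0,0,0,0.35,-0.5,0.1,0],[0,0,0,0.45,-0.42,0,0],[0,0,0,0.5,-0.35,0,0],[0,0,0,0.52,-0.26,0,0],[0,0,0,0.5,-0.15,0,0]]
  ]
}}

```text
time: 10.48
ee_pos: [0.5637, -0.1168, 0.0648]
tcp_rot: [179.9, -6.7, -6.4]
wrist_force: [-1.5, -1.4, 0.3]
opening: -0.0
```

```bash
python3 - <<'E'
from h import *
where()
im=imaging.camera('wrist');crop(im,0,0,512,384,1.5,'pics/w11.png')
E
```

```text
s,y,h [ 24.6 -15.   16.9] roterr(tool) [0.001 0.005 0.005] f [-1.5 -1.4  0.3] t 10.4833
```

View pics/w11.png

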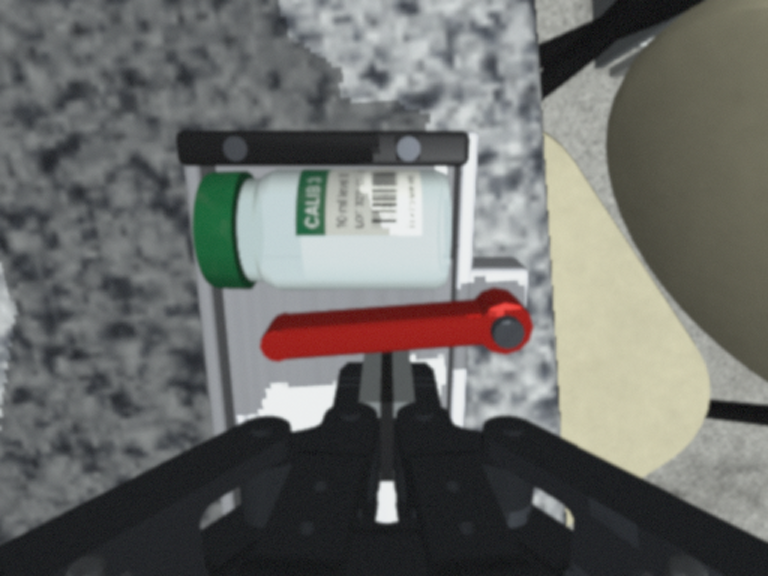

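It's nearly across now, with the arm at about 1.5 rad. I'll use small steps to the end stop and watch the force.

Emit:
{"fn": "servo_tool", "kwargs": {
  "moves": [
    [[0,0,0,0.15,0,0,0],[0,0,0,0.15,0,0,0],[0,0,0,0.15,0,0,0],[0,0,0,0.1,0,0,0]]
  ]
}}

```text
time: 10.87
ee_pos: [0.5669, -0.1166, 0.0644]
tcp_rot: [180.0, -6.2, -6.4]
wrist_force: [-6.7, 0.6, 2.7]
opening: 0.0
```

```bash
python3 - <<'E'
from h import *
where()
im=imaging.camera('wrist');crop(im,0,0,512,384,1.5,'pics/w12.png')
E
```

```text
s,y,h [ 27.6 -14.4  16.1] roterr(tool) [-0.     0.013  0.005] f [-6.7  0.6  2.7] t 10.8667
```

View pics/w12.png

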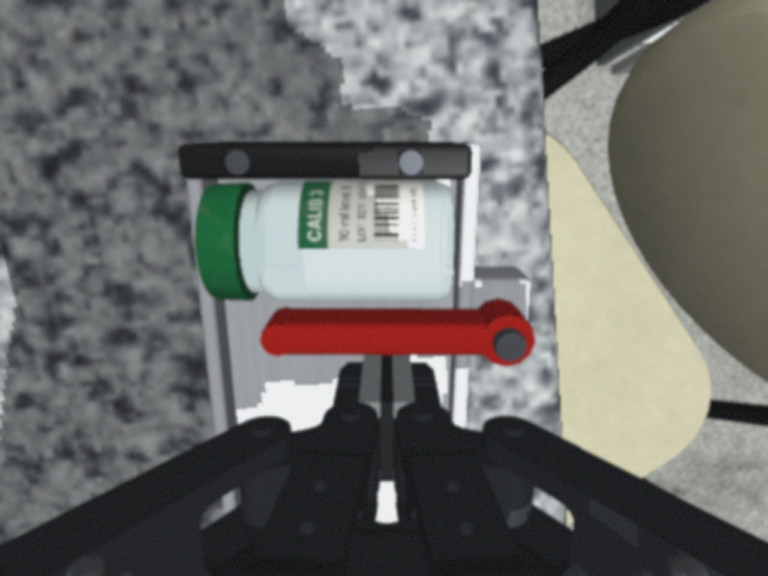

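The arm lies square across behind the bottle, and the force has risen to 6.7 N against about 0.5 N of friction, so it's at the end stop. I'll back away and rise to check.

Emit:
{"fn": "servo_tool", "kwargs": {
  "moves": [
    [[0,0,0,-0.5,0,0,0],[0,0,0,-1.5,0,0,0],[0,0,0,-2.0,0,-0.5,0],[0,0,0,-1.5,0,-2.0,0],[0,0,0,0,0,-3.5,0],[0,0,0,0,0,-3.5,0],[0,0,0,0,0,0,0],[0,0,0,0,0,0,0]]
  ]
}}

```text
time: 11.58
ee_pos: [0.4973, -0.109, 0.1535]
tcp_rot: [-179.9, -6.1, -6.5]
wrist_force: [-0.5, 0.2, -0.9]
opening: -0.0002
```

```bash
python3 - <<'E'
from h import *
where()
c=imaging.calibration('wrist');im=imaging.camera('wrist');crop(im,0,0,512,384,1.5,'pics/w13.png')
import pickle;pickle.dump(c,open('w13.pkl','wb'))
s=imaging.camera('scene');cv2.imwrite('pics/s13.png',s);t=imaging.camera('top');cv2.imwrite('pics/t13.png',t)
crop(s,180,170,400,350,3.3,'pics/s13c.png')
E
```

```text
s,y,h [-31.  -15.  113.2] roterr(tool) [-0.003  0.016  0.004] f [-0.5  0.2 -0.9] t 11.5833
```

View pics/w13.png

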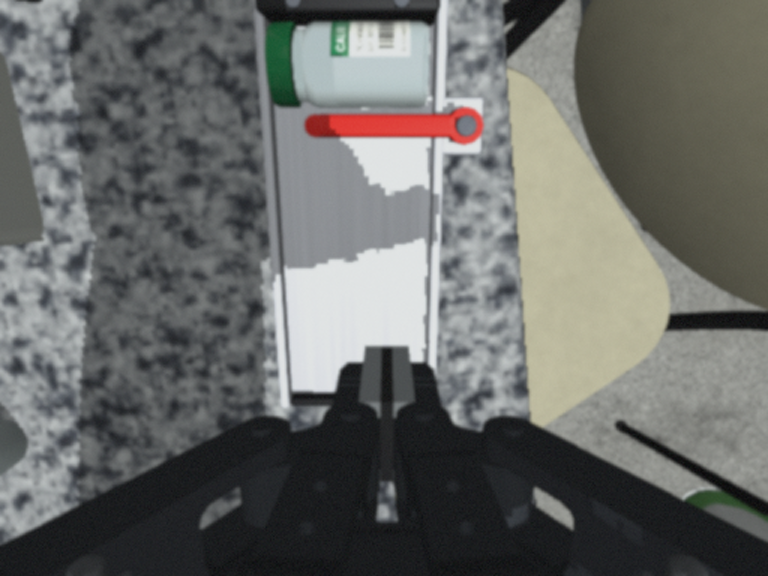

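View pics/s13c.png

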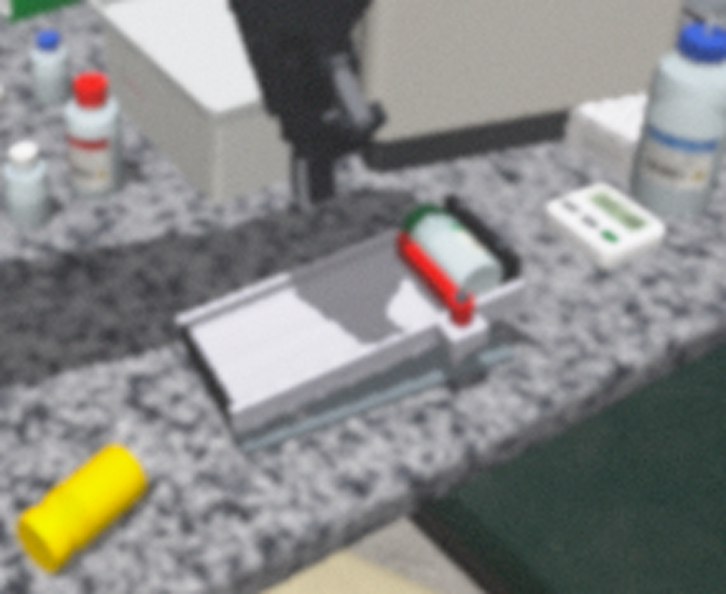

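The bottle is home against the stop, the red arm lies straight across behind it (tip (313,125), pivot (465,126)), and the bystanders look unmoved. I'll check the numbers.

```bash
python3 - <<'E'
from h import *
import pickle
c=pickle.load(open('w13.pkl','rb'))
W=lambda x,y:((x+.5)/1.5-.5,(y+.5)/1.5-.5)
def onh(u,v,h):
    o,d=ray(c,u,v); t=((O+NR*h/1000-o)@NR)/(d@NR); return inv(o+t*d)
a=onh(*W(450,125),28);b=onh(*W(313,125.),28);print(a,b,'angle',np.arctan2((b-a)[1],-(b-a)[0]))
print('bottle back s',onh(*W(385,106),13)[0],'expect 52.6')
hs=[cv2.cvtColor(cv2.imread(f),cv2.COLOR_BGR2HSV) for f in('pics/scene0.png','pics/s13.png')]
d=cv2.absdiff(cv2.imread('pics/scene0.png'),cv2.imread('pics/s13.png')).max(2)
for n,(x,y) in dict(white=(187,226),blue=(194,190),red=(207,210),timer=(363,236),yellow=(205,323)).items(): print(n,np.percentile(d[y-12:y+12,x-9:x+9],90))
E
```

```text
[ 44.65247992 -41.91011549  28.        ] [44.42574944 17.04326918 28.        ] angle 1.5669504175319577
bottle back s 52.90678692634074 expect 52.6
white 14.0
blue 14.0
red 15.0
timer 15.0
yellow 14.0
```

```bash
python3 - <<'E'
from workcell import bot
print(bot.job_done(), bot.get_obs()['time'])
E
```

```text
the job is handed in; nothing more can be done
the job is handed in; nothing more can be done
```

I rolled the green-capped bottle up the gutter with the fingertips until it dropped into the pocket by the stop. I then swung the red arm round behind it to its end stop and handed the job in after about 12 s of robot time. No verdict was reported.

- **Bottle:** its back edge measured 52.9 mm along the floor, against 52.6 mm expected when home. It stayed there once the fingers left it.
- **Red arm:** it measured 1.567 rad, against 1.57 rad at the end stop. The push force rose to about 7 N there, well above the arm's light friction.
- **Everything else:** the camera views before and after show only picture noise at the white, blue and red bottles, the timer and the yellow look-alike. I did not compare the dish in the same way, but the arm never went near it at bench height.

The gripper was clear of everything at hand-in, and none of these checks failed or disagreed.

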